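# Plug the blow-off nozzle into the bench air outlet

### The arm

A 6-joint arm with a two-finger parallel gripper is mounted at the origin on the work surface. World frame = base frame: x ahead of the robot, y to its left, z up, the work surface at z = 0. Lengths are in m, angles in rad, forces in N, time in s.
With the tool pointing down it reaches from about 0.35 to 0.975 m from the base axis. Payload 7.1 kg.
Tool frame: the origin (TCP) lies between the finger pads; the fingertips stand robot.finger_overhang ahead of it and the grasp point (between the pads) lies 5 mm behind it (robot.finger_overhang is the distance from the TCP to the fingertips, in m); y points along the fingers, z is the direction in which the jaws open and shut, and the axes are right-handed (so a half turn about y gives the same grasp; the last joint's range is limited). The gripper opens to 88 mm and grips with 3 to 60 N. Pads are 20 mm wide; open, the fingers measure 115 mm over their backs; the gripper's body (75 mm by 178 mm) begins 61 mm behind the grasp point.
Start: joints at [1.212, 0.423, 1.63, -0, 1.089, -0.019], TCP at [0.208, 0.589, 0.237] pointing down, gripper open.
Joint ranges: [-3, 3], [-0.9, 2.11], [0.09, 2.58], [-1.31, 4.45], [0.11, 2.69], [-2.54, 2.54]. Speed limits (rad/s): [2.39, 2.39, 3.01, 3.14, 3.14, 3.14].

### API

Orientations are given as [roll, pitch, yaw] about the fixed x, y, z axes, in that order (R = Rz(yaw) Ry(pitch) Rx(roll)).
In Python, from bench import read_state, get_image, camera_params, order, robot gives the robot as it stands. The module is installed in compiled form; this text tells all that it offers.
- The arm moves only by the tool play_rows, never from a script. Its argument "targets" is a list of rows, each a list of 5 numbers: the opening, from -1 (shut) to 1 (fully open), so that 0 is half open, then the shift along the tool's x, y, z in mm, then the turn about the tool's y in degrees. A call has exactly 5 rows; each row is the pose to reach, as a shift and turn from the pose measured when the call began, along the tool's axes at that moment; what a row does not reach only later rows make up. A row lasts 1/8 s, in which the tool goes at most 62.5 mm and 10.7 degrees, less where a joint would pass 70% of its speed; a pose out of reach is approached as far as the arm can. A call with a gripper value outside its range is refused whole. The fingers move at their own pace and stop on an object; "squeeze" is the grip in N (left out, the last holds). Time passes only in rows, so rows that repeat a pose let the fingers close, or fill a call up. It gives the time, the measured TCP pose, the force and the opening at its end, in the units of the state.
- read_state(): the state, without advancing time (a new reading comes with each control period).
- get_image(name): name is "scene" or "top"; returns (picture, depth): 400x640x3 uint8, red, green, blue; 400x640 float32, m along the optical axis (not along the pixel's ray), 0 where there is no reading.
- camera_params(name): a dict with "vertical_fov" (degrees; the focal length in pixels is half the picture's height over the tangent of half this angle, whatever the lens; pixels are square), "cx", "cy" (the principal point, pixels), "dist" ([k1, k2, p1, p2, k3] as OpenCV has them; the pictures are not rectified), "R" (3x3) and "t" (3): a world point X has camera coordinates R X + t. Camera axes: x right, y down, z forward; pixel columns grow to the right and rows downward; lengths in m; the calibration is good to about 2 mm. A picture is of the moment at which its call begins. camera_params takes no time and is no camera call.
- order.close_job(): hands the job in, once; it reports no verdict.
The state is a dict: "t": time; "joints": joint angles; "qd": joint speeds; "tau": joint torques, N m; "eef_pos": TCP position; "ee_rot": TCP orientation; "force": force on the tool from outside, world axes, zero at the start; "moment": the same for the moment, N m; "width": finger opening in m.
Only numpy, scipy, OpenCV 4.12 (cv2) and the standard library are available. Lean on these libraries where they do the work, as an engineer would, in place of code of your own. Each camera call takes 0.05 s, during which the arm holds its last target.

### The job

Take the aluminium blow-off nozzle tube out of the wooden tool block and push its plug end straight down into the air outlet's coupling, past the spring grip, until it bottoms firmly on the stop. Then pull the tube gently back up until the black collar has risen fully and shows its green band, so that the tube is locked, and let go, leaving it standing in the coupling. Do not overload the coupling with more than about 30 N, and leave the other things on the bench where they are.

Things in the scene. Friction and masses are not known exactly. Their poses are not given: they have to be found in the camera images.
- tube_grip (a point): Aluminium nozzle tube, 16 mm across, 171 mm long, standing plug end down in one of the wooden block's two holes (136 mm of it stands out); top 25 mm red plastic narrowing to 9 mm; a red guard ring, 24 mm across, 96 to 101 mm above the plug end. Point on the axis, 126 mm above the plug end, 45 mm below the top: the place to grip it from above (smooth, grip with about 45 N). z up. 0.06 kg.
- tube_tip (a point): Centre of the tube's plug end (its lower end), 126 mm below tube_grip. The lowest 8 mm are a nose tapering from 16 mm to 8 mm; above it come 3 mm of full 16 mm, then a dark neck of 10 mm from 11 to 45 mm above the end, then the plain 16 mm body.
- tube: The same tube; origin at the centre of its plug end, z up along the tube.
- block: Fixed wooden tool block, 60 mm (x) by 130 mm (y) by 45 mm high, origin at the centre of its underside. Two upright holes at y = -35 and +35 mm, 17.4 mm wide and 35 mm deep; the tube stands in one, the dowel in the other (either way round).
- manifold: Fixed bench air outlet: aluminium block 110 (x) by 70 by 30 mm, origin at the centre of its underside; on its centre an upright brass coupling (38 mm wide, from 30 to 96 mm height) and on that the black collar (33 mm wide, 12 mm high). More than 30 N between tube and outlet damages it.
- mouth (a point): Centre of the coupling's opening at the lowered collar's top, 108 mm above the bench, on the upright bore axis (fixed, does not rise with the collar). Bore 19 to 20 mm wide. The solid end stop lies 56 to 78 mm below this point; where differs each time and cannot be seen, only felt as a sharp rise of the push above 10 N. Firmly home: 12 to 18 N of push on the stop.
- collar (a joint): Height of the black collar in m: 0 down (start), 0.006 fully up, with a green band showing under it. Pulling the gripped tube up raises it: first 1 to 23 mm of free play, then about 6 N of friction over 6 mm, then a solid stop (pull rises sharply above 8 N). It stays where it is left; the tube may then drop back to the stop.
- dowel_mid (a point): Bystander: wooden dowel with a blue end, 16 mm in diameter and 70 mm long, standing in the block's other hole (35 mm of it stands out); point at its middle.
- bowl: Bystander: wooden bowl, 110 mm wide, 45 mm high; origin at the centre of its underside.
- jar: Bystander: small amber jar with steel cap, 52 mm wide, 55 mm high; origin at the centre of its underside.
- sander: Bystander: cork sanding block 100 by 55 by 32 mm; origin at the centre of its underside.
- grip_level (a point): Inside the bore, 41 mm below the mouth: top of the spring grip, two sprung pawls hidden in the coupling, that spread over the tube's nose and snap into its neck. Passing takes about 4 to 9 N of push; the grip has snapped in when the plug end is 55 mm below the mouth. The tube cannot be pulled out again after that.
Mind the look-alikes: they are no part of the job. Several things look just like the manifold: the one meant starts farthest from the robot's base.

How it is judged:
On the way, in this order (a step that is already met when the one before it is completed fails the run):
1. the tube is lifted out of the block (height (world z) of tube_tip above 0.05 m), for 0.1 s.
2. the plug end is past the grip and bears on the hidden stop with more than 9 N (z of tube_tip in the frame of manifold below 0.0535 m and horizontal distance between tube_tip and mouth below 0.004 m and contact force between tube and manifold above 9 N), for 0.05 s.
3. the tube, pulled up against the grip with more than 3 N, has raised the collar by more than 4.5 mm (value of joint collar above 0.0045 m and horizontal distance between tube_tip and mouth below 0.004 m and contact force between tube and manifold above 3 N), for 0.05 s.
At the end, for the whole second after the job is handed in: The tube stands in the coupling, its plug end within 4 mm of the bore's axis and at least 47 mm below the collar's lowered top (held by the grip), tilted less than 0.1 rad, released and at rest, with the collar more than 4.5 mm up (value of joint collar above 0.0045 m and z of tube_tip in the frame of manifold below 0.061 m and horizontal distance between tube_tip and mouth below 0.004 m and angle between tube's own z axis and vertical below 0.1 rad and linear speed of tube below 0.02 m/s); the robot touches nothing.
It fails at once if more than 30 N between the tube and the outlet (contact force between tube and manifold above 30 N).
It fails at once if a bystander moved by more than 20 mm (distance of any of dowel_mid, bowl, jar, sander from where it was at the start of the episode above 0.02 m).
It also fails if it takes over 61 s, if anything falls off the work surface, if the arm or the gripper's body presses on something with over 40 N, if the wrist force passes 120 N, or if a joint passes its speed limit or range.

## Working session

There is one attempt and no reset: what is moved stays moved. The work goes in short steps, Python scripts to look and compute and a tool call to move; the robot and the scene stay as the last step left them, time stands still between calls to the robot, and variables do not carry over. Pictures are saved under pics/ and viewed, and the job is handed in when it is done.

Besides the shell and the picture viewer there is one more tool, called after "Request:" by a JSON object that holds its "name" and its "arguments". play_rows: Moves the arm, as the interface text tells. Its arguments: {"type":"object","properties":{"targets":{"type":"array"},"squeeze":{"type":"number"}},"required":["targets"]}

```bash
mkdir -p pics; python3 - <<'E'
from bench import *
import cv2,numpy as np
print(read_state()); print([a for a in dir(robot) if a[0]!='_'], robot.finger_overhang)
for n in("scene","top"):
    p,d=get_image(n); cv2.imwrite(f"pics/{n}0.png",p[:,:,::-1]); np.savez(f"pics/{n}0.npz",p=p,d=d); print(n,camera_params(n))
E
```

```text
{'t': 0.0, 'joints': array([ 1.21201740e+00,  4.23848431e-01,  1.63065172e+00,  5.95395185e-06,
        1.08862155e+00, -1.89956287e-02]), 'qd': array([ 9.84900047e-04, -1.03525028e-04, -3.76705721e-04,  7.81436741e-04,
       -1.02030756e-03, -6.74145421e-05]), 'tau': array([-1.03906132e-03, -5.44620931e+01, -2.73670328e+01,  6.43334398e-02,
        2.26944638e-02, -1.34191923e-04]), 'eef_pos': array([0.20808998, 0.58878758, 0.23591199]), 'ee_rot': array([-1.57232499e+00,  3.43133255e-05, -3.39786089e-01]), 'force': array([-0.60836897,  0.12667185, -0.55416119]), 'moment': array([ 0.00460114,  0.01113832, -0.00128698]), 'width': 0.08789299355173157}
['MotionError', 'finger_overhang'] 0.014
scene {'vertical_fov': 52.05844978782193, 'cx': 319.1949150594017, 'cy': 200.32807390860896, 'dist': array([-0.04993414,  0.        ,  0.        ,  0.        ,  0.        ]), 'R': array([[-0.17065281,  0.98531511, -0.00563555],
       [ 0.64336251,  0.10709232, -0.75803425],
       [-0.74629907, -0.13298637, -0.6521904 ]]), 't': array([ 0.11229008, -0.19413951,  1.47570769])}
top {'vertical_fov': 57.618285107902715, 'cx': 319.89436979533883, 'cy': 200.1124558367701, 'dist': array([-0.07697759,  0.        ,  0.        ,  0.        ,  0.        ]), 'R': array([[-2.05422448e-02, -9.99787978e-01, -1.41933791e-03],
       [-9.93938801e-01,  2.05753741e-02, -1.07992190e-01],
       [ 1.07998497e-01, -8.07666986e-04, -9.94150729e-01]]), 't': array([-0.00877714,  0.44517314,  0.9692473 ])}
```

View pics/scene0.png

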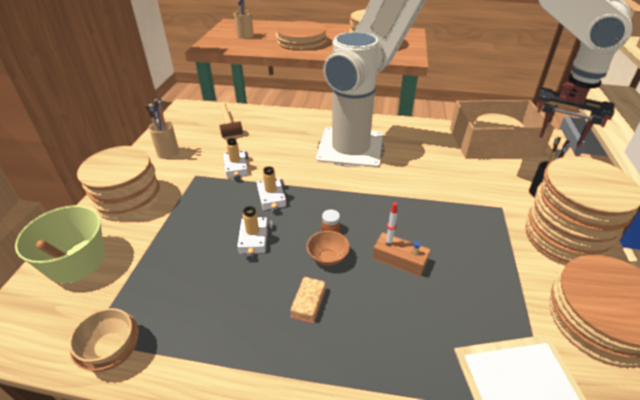

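View pics/top0.png

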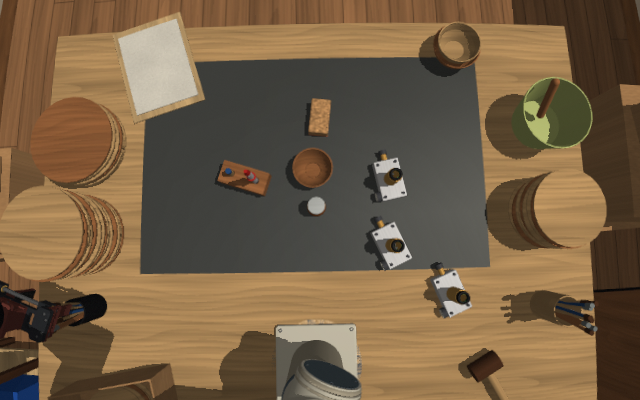

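The scene view shows three manifolds; the farthest from the base is at top-view (388,177), scene (252,230). The tube and dowel block is at top (243,178), scene (402,250). I'll enlarge these areas.

```bash
python3 - <<'E'
import cv2,numpy as np
t=cv2.imread("pics/top0.png"); s=cv2.imread("pics/scene0.png")
def c(im,x,y,w,h,f): return cv2.resize(im[y:y+h,x:x+w],None,fx=f,fy=f,interpolation=cv2.INTER_CUBIC)
a=c(t,210,150,70,55,5);b=c(t,360,140,60,70,5)
cv2.imwrite("pics/c1.png",np.hstack([np.pad(a,((0,350-a.shape[0]),(0,10),(0,0))),b]))
a=c(s,365,195,70,85,6);b=c(s,225,195,60,85,6)
cv2.imwrite("pics/c2.png",np.hstack([a,b]))
E
```

```text
(no output)
```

View pics/c1.png

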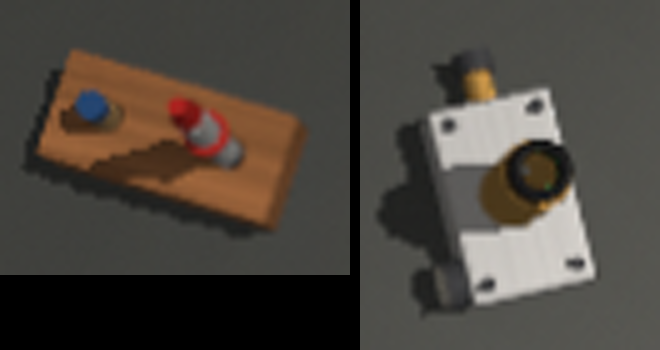

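View pics/c2.png

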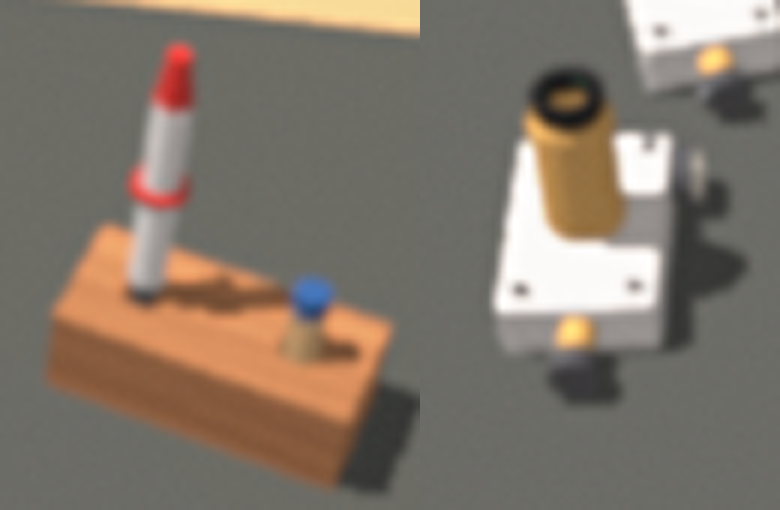

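```bash
cat > h.py <<'E'
import numpy as np,cv2
from bench import *
def cam(n):
    c=camera_params(n); f=200/np.tan(np.radians(c["vertical_fov"]/2))
    return np.array([[f,0,c["cx"]],[0,f,c["cy"]],[0,0,1]]),c["dist"],c["R"],c["t"]
def atz(n,uv,z):
    K,D,R,t=cam(n); x=cv2.undistortPoints(np.array([[uv]],float),K,D)[0,0]
    d=R.T@np.array([x[0],x[1],1]); o=-R.T@t; return o+d*(z-o[2])/d[2]
def proj(n,X):
    K,D,R,t=cam(n); return cv2.projectPoints(np.array(X,float).reshape(-1,3),cv2.Rodrigues(R)[0],t,K,D)[0][:,0]
def cr(x0,y0,f,u,v): return (x0+(u+.5)/f-.5,y0+(v+.5)/f-.5)
E
python3 - <<'E'
from h import *
np.set_printoptions(precision=4,suppress=True)
T=lambda u,v:cr(210,150,5,u,v); M=lambda u,v:cr(360,140,5,u,v)
S=lambda u,v:cr(365,195,6,u,v); N=lambda u,v:cr(225,195,6,u,v)
print("tube top t",atz("top",T(182,107),.181),"s",atz("scene",S(181,49),.181))
print("ring t",atz("top",T(207,134),.1085),"s",atz("scene",S(159,187),.1085))
print("base s",atz("scene",S(146,290),.045),"dowel t",atz("top",T(92,106),.080), "s",atz("scene",S(312,287),.080))
for q in [(72,50),(303,120),(270,222),(38,155)]: print("blk t",atz("top",T(*q),.045))
for q in [(112,225),(52,315),(342,420),(392,325)]: print("blk s",atz("scene",S(*q),.045))
print("collar t",atz("top",M(180,172),.108),"s",atz("scene",N(147,98),.108))
for q in [(68,115),(188,90),(235,275),(115,303)]: print("man t",atz("top",M(*q),.03))
d=np.load("pics/top0.npz")["d"];print(d[170:180,388:400])
E
```

```text
tube top t [0.4995 0.1527 0.181 ] s [0.4982 0.1544 0.181 ]
ring t [0.4995 0.1548 0.1085] s [0.5016 0.1538 0.1085]
base s [0.4995 0.1551 0.045 ] dowel t [0.5209 0.2208 0.08  ] s [0.5206 0.2202 0.08  ]
blk t [0.5591 0.2411 0.045 ]
blk t [0.5174 0.1148 0.045 ]
blk t [0.4623 0.1328 0.045 ]
blk t [0.5015 0.259  0.045 ]
blk s [0.4624 0.1385 0.045 ]
blk s [0.5207 0.1163 0.045 ]
blk s [0.5595 0.2374 0.045 ]
blk s [0.503  0.2591 0.045 ]
collar t [ 0.4982 -0.2106  0.108 ] s [ 0.5063 -0.2093  0.108 ]
man t [ 0.5451 -0.1668  0.03  ]
man t [ 0.5579 -0.2339  0.03  ]
man t [ 0.4545 -0.255   0.03  ]
man t [ 0.4405 -0.1885  0.03  ]
[[0.9928 0.93   0.9306 0.9182 0.9167 0.9185 0.9176 0.9184 0.9207 0.9183
  0.9177 0.918 ]
 [0.9483 0.9305 0.9154 0.9153 0.9173 0.9231 0.9319 0.9303 0.9284 0.9263
  0.9228 0.9137]
 [0.9326 0.9271 0.9161 0.9182 0.9149 0.9426 0.9469 0.9419 0.9369 0.9333
  0.9286 0.9175]
 [0.9312 0.9208 0.9151 0.9176 0.9613 0.959  0.9523 0.9491 0.9421 0.9393
  0.9278 0.9209]
 [0.9269 0.919  0.9164 0.9172 0.9578 0.9557 0.9636 0.9595 0.9488 0.9397
  0.9301 0.9245]
 [0.9276 0.923  0.9147 0.9159 0.9181 0.9798 0.9726 0.9653 0.9513 0.9429
  0.9324 0.9198]
 [0.9278 0.925  0.9142 0.9155 0.9121 0.9872 0.977  0.9685 0.9536 0.9462
  0.929  0.917 ]
 [0.9299 0.927  0.9163 0.9146 0.9131 0.9149 0.9827 0.9667 0.9543 0.9409
  0.9178 0.9151]
 [0.9305 0.9275 0.9235 0.9161 0.9119 0.9193 0.9139 0.9146 0.9172 0.916
  0.913  0.9141]
 [0.937  0.9295 0.9257 0.9226 0.915  0.9156 0.9155 0.9147 0.9162 0.914
  0.9168 0.9183]]
```

```bash
python3 - <<'E'
from h import *
np.set_printoptions(precision=4,suppress=True)
for n in("scene","top"):
    z=np.load(f"pics/{n}0.npz");d=z["d"];K,D,R,t=cam(n)
    v,u=np.mgrid[0:400,0:640];uv=np.stack([u,v],-1).reshape(-1,1,2).astype(float)
    x=cv2.undistortPoints(uv,K,D)[:,0];dd=d.reshape(-1,1)
    P=(np.c_[x,np.ones(len(x))]*dd-t)@R
    k=(dd[:,0]>0)&(np.hypot(P[:,0]-.5,P[:,1]+.21)<.03)&(P[:,2]>.103)&(P[:,2]<.115)
    Q=P[k]; print(n,k.sum(),Q.mean(0),"box",Q.min(0),Q.max(0)); print(cv2.minEnclosingCircle(Q[:,:2].astype(np.float32)))
    k=(dd[:,0]>0)&(np.hypot(P[:,0]-.5,P[:,1]+.21)<.08)&(P[:,2]>.025)&(P[:,2]<.035)
    print(cv2.minAreaRect(P[k][:,:2].astype(np.float32)))
    k=(dd[:,0]>0)&(np.hypot(P[:,0]-.5,P[:,1]-.154)<.03)&(P[:,2]>.06)
    Q=P[k]
    for a in np.arange(.06,.18,.02):
        q=Q[(Q[:,2]>a)&(Q[:,2]<a+.02)]; print(round(a,2),len(q),q.mean(0) if len(q) else '', np.ptp(q[:,:2],0) if len(q) else '')
# reprojection overlay
z=np.linspace(0,2*np.pi,40)
for n,im in(("scene","pics/scene0.png"),("top","pics/top0.png")):
    I=cv2.imread(im);c=np.array([.5005,-.210]);outs=[]
    big=cv2.resize(I,None,fx=8,fy=8,interpolation=cv2.INTER_CUBIC)
    def dr(P,col):
        for q in proj(n,P): cv2.circle(big,tuple(int(round(x)) for x in (q+.5)*8-.5),2,col,-1)
    for r,h in((.0165,.108),(.019,.03)): dr([[c[0]+r*np.cos(a),c[1]+r*np.sin(a),h] for a in z],(0,255,0))
    tc=(.4998,.1543)
    for r,h in((.0045,.181),(.012,.1085),(.0085,.045)): dr([[tc[0]+r*np.cos(a),tc[1]+r*np.sin(a),h] for a in z],(0,255,0))
    def cut(p): 
        u,v=[int(x*8) for x in p]; return big[v-240:v+240,u-190:u+190]
    cv2.imwrite(f"pics/ov_{n}.png",np.hstack([cut(proj(n,[.4998,.1543,.1])[0]),cut(proj(n,[.5,-.21,.08])[0])]))
E
```

```text
scene 66 [ 0.5017 -0.2112  0.1058] box [ 0.4843 -0.2273  0.1031] [ 0.5173 -0.1951  0.11  ]
((0.5009113550186157, -0.21139521896839142), 0.01726284995675087)
((0.5100458264350891, -0.204075887799263), (0.13127289712429047, 0.08042232692241669), 11.4839506149292)
0.06 36 [0.5055 0.155  0.0692] [0.0101 0.0154]
0.08 35 [0.5057 0.1549 0.0896] [0.0081 0.0158]
0.1 55 [0.5056 0.1551 0.1101] [0.0217 0.0224]
0.12 42 [0.5059 0.1553 0.1303] [0.0092 0.0151]
0.14 43 [0.5055 0.1551 0.1509] [0.0098 0.0158]
0.16 45 [0.5027 0.1555 0.1702] [0.0126 0.0124]
top 91 [ 0.4984 -0.2104  0.1072] box [ 0.4831 -0.2269  0.1032] [ 0.5146 -0.1944  0.1112]
((0.4991897940635681, -0.2104669213294983), 0.016614435240626335)
((0.5103760361671448, -0.2025238573551178), (0.13652808964252472, 0.08377333730459213), 10.779302597045898)
0.06 12 [0.4955 0.1496 0.0694] [0.0122 0.0108]
0.08 5 [0.4948 0.1495 0.0839] [0.0084 0.007 ]
0.1 33 [0.4957 0.1506 0.1112] [0.0227 0.0201]
0.12 13 [0.4953 0.15   0.1287] [0.0125 0.013 ]
0.14 18 [0.4953 0.1505 0.15  ] [0.0137 0.0117]
0.16 27 [0.4974 0.1519 0.1703] [0.0119 0.0119]
```

View pics/ov_scene.png

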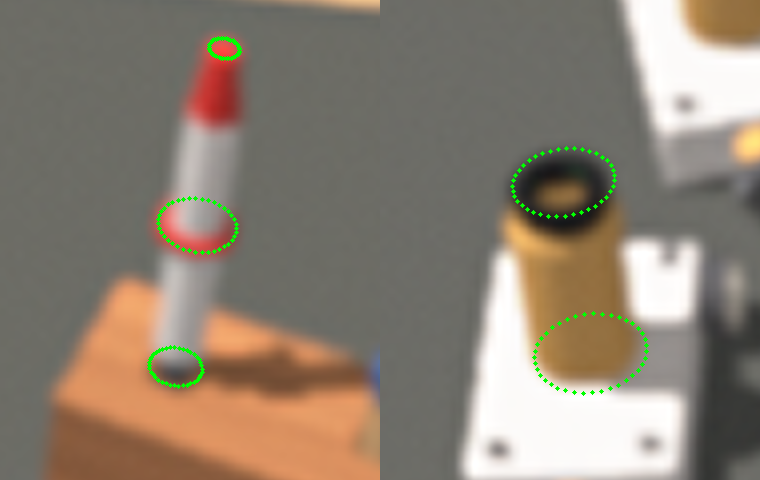

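View pics/ov_top.png

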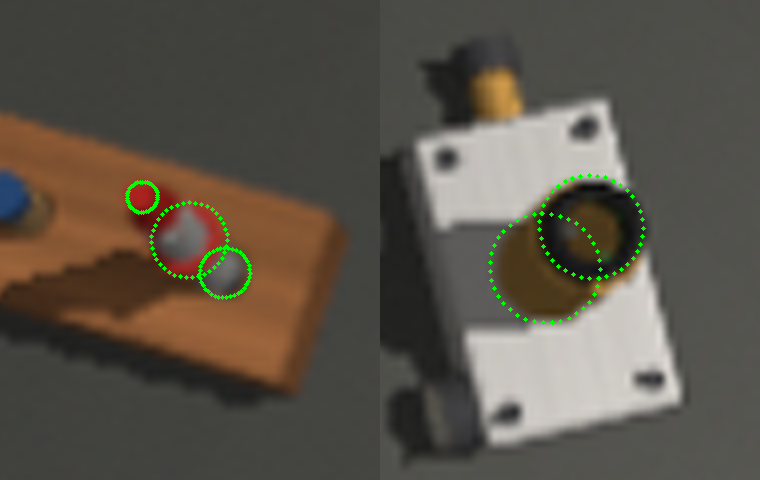

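The overlay fits both views: tube at (0.500, 0.154), coupling axis near (0.5005, -0.2108). Next I'll check the heights along the travel path.

```bash
python3 - <<'E'
from h import *
np.set_printoptions(precision=3,suppress=True)
for n in("scene","top"):
    d=np.load(f"pics/{n}0.npz")["d"];K,D,R,t=cam(n)
    v,u=np.mgrid[0:400,0:640];uv=np.stack([u,v],-1).reshape(-1,1,2).astype(float)
    x=cv2.undistortPoints(uv,K,D)[:,0];dd=d.reshape(-1,1)
    P=((np.c_[x,np.ones(len(x))]*dd-t)@R)[dd[:,0]>0]
    a=np.array([.208,.589]);b=np.array([.5,.154]);e=(b-a)/np.linalg.norm(b-a)
    q=P[:,:2]-a;s=q@e;w=abs(q@[-e[1],e[0]])
    for s0 in np.arange(-.05,.6,.05):
        k=(s>s0)&(s<s0+.05)&(w<.13); print(n,round(s0,2),P[k,2].max() if k.any() else None)
E
```

```text
scene -0.05 0.5761277939141939
scene 0.0 0.5878021643712753
scene 0.05 0.5926725734876095
scene 0.1 0.5825506177278409
scene 0.15 0.20579411123840352
scene 0.2 0.006403556385241961
scene 0.25 0.004720764490197428
scene 0.3 0.004858871244475805
scene 0.35 0.005610531219216397
scene 0.4 0.046208141392022485
scene 0.45 0.08101329329869464
scene 0.5 0.1806354335262713
scene 0.55 0.0462185432846234
top -0.05 0.3899225560248562
top 0.0 0.40373249803853833
top 0.05 0.3921809428056536
top 0.1 0.20931639761338608
top 0.15 0.1904915666931164
top 0.2 0.006572097294824301
top 0.25 0.007796365939769629
top 0.3 0.006589451074245679
top 0.35 0.007566969049114009
top 0.4 0.0497790340836099
top 0.45 0.08358736837937758
top 0.5 0.18356639588487458
top 0.55 0.048613993868688116
```

Request:
{"name": "play_rows", "arguments": {"targets": [[1,0,-60,0,0],[1,40,-60,-30,0],[1,90,-60,-67,0],[1,140,-60,-104,0],[1,190,-60,-142,0]], "squeeze": 45}}

```text
t: 0.72
eef_pos: [0.3404, 0.3902, 0.296]
ee_rot: [-1.572, -0.0, -0.339]
force: [0.9, -0.0, 0.5]
width: 0.0878
```

Request:
{"name": "play_rows", "arguments": {"targets": [[1,48,0,-35,0],[1,96,0,-70,0],[1,144,0,-106,0],[1,190,40,-141,0],[1,229,75,-169,0]]}}

```text
t: 1.35
eef_pos: [0.4989, 0.156, 0.2236]
ee_rot: [-1.571, -0.001, -0.34]
force: [0.7, -0.0, -0.3]
width: 0.0875
```

```bash
python3 - <<'E'
from h import *
s=read_state();print(s["t"],s["eef_pos"],s["ee_rot"],s["joints"])
E
```

```text
1.35 [0.49892971 0.15603376 0.2235853 ] [-1.57142534e+00 -1.27522082e-03 -3.39584101e-01] [ 2.81043926e-01  2.90430050e-01  1.86623713e+00 -1.50482876e-03
  9.84254390e-01 -9.49335420e-01]
```

Request:
{"name": "play_rows", "arguments": {"targets": [[1,1.4,10,-1.3,0],[1,1.4,35,-1.3,0],[1,1.4,65,-1.3,0],[1,1.4,92.5,-1.3,0],[1,1.4,92.5,-1.3,0]]}}

```text
t: 1.98
eef_pos: [0.4982, 0.1546, 0.1297]
ee_rot: [-1.574, 0.002, -0.339]
force: [0.1, 0.5, 0.6]
width: 0.0876
```

```bash
cat > look.py <<'E'
from h import *
import sys
tag,x,y,z,w,h,f=sys.argv[1],*map(float,sys.argv[2:8])
o=[]
for n in("scene","top"):
    p,d=get_image(n); np.savez(f"pics/{tag}_{n}.npz",p=p,d=d)
    u,v=proj(n,[x,y,z])[0]; u0=int(u-w/2);v0=int(v-h/2); u0=max(u0,0);v0=max(v0,0)
    o.append(cv2.resize(p[v0:v0+int(h),u0:u0+int(w),::-1],None,fx=f,fy=f,interpolation=cv2.INTER_CUBIC)); print(n,u0,v0,f)
cv2.imwrite(f"pics/{tag}.png",np.hstack(o))
s=read_state();print(s["t"],s["eef_pos"],s["ee_rot"],s["force"],s["width"])
E
python3 look.py pre .5 .154 .12 64 84 6
```

```text
scene 359 179 6.0
top 218 133 6.0
2.075 [0.50001379 0.15492639 0.13175703] [-1.57110973e+00 -1.47660436e-03 -3.38976462e-01] [0.08898259 0.75758286 0.36385542] 0.0879723212565973
```

View pics/pre.png

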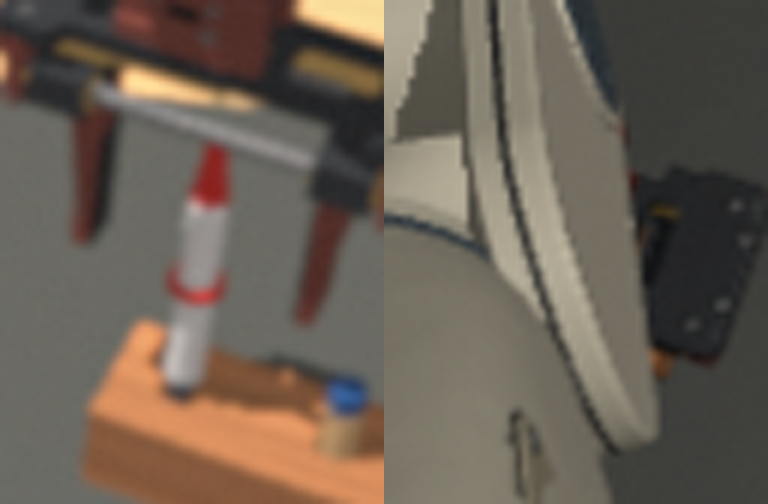

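The scene view shows the fingers either side of the tube (crop 90,200 and 320,270), with their tips above the red ring (200,285). Closing now.

Request:
{"name": "play_rows", "arguments": {"targets": [[-0.4,0,0,0,0],[-1,0,0,0,0],[-1,0,0,0,0],[-1,0,0,0,0],[-1,0,0,0,0]], "squeeze": 45}}

```text
t: 2.7
eef_pos: [0.5001, 0.1549, 0.1318]
ee_rot: [-1.571, -0.002, -0.339]
force: [-0.9, -0.6, -0.4]
width: 0.041
```

Request:
{"name": "play_rows", "arguments": {"targets": [[-1,0,0,0,0],[-1,0,0,0,0],[-1,0,-5,0,0],[-1,0,-10,0,0],[-1,0,-15,0,0]]}}

```text
t: 3.32
eef_pos: [0.5001, 0.1549, 0.1473]
ee_rot: [-1.571, -0.002, -0.339]
force: [0.1, 0.1, -0.6]
width: 0.0154
```

```bash
python3 look.py g1 .5 .154 .12 64 84 6
```

```text
scene 359 179 6.0
top 218 133 6.0
3.425 [0.50023921 0.15495327 0.14750363] [-1.57065678 -0.00214613 -0.3390207 ] [-0.34017274 -0.52135584  0.8778594 ] 0.01525117669571523
```

View pics/g1.png

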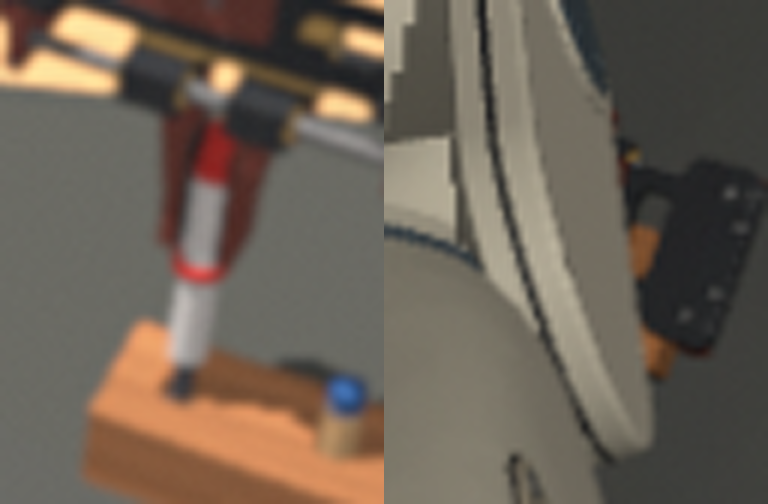

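Request:
{"name": "play_rows", "arguments": {"targets": [[-1,0,-20,0,0],[-1,0,-50,0,0],[-1,0,-85,0,0],[-1,0,-120,0,0],[-1,0,-120,0,0]]}}

```text
t: 4.05
eef_pos: [0.5015, 0.1555, 0.27]
ee_rot: [-1.567, -0.007, -0.339]
force: [-0.9, 0.6, -0.7]
width: 0.0153
```

```bash
python3 look.py g2 .5 .154 .2 74 94 6
```

```text
scene 358 150 6.0
top 206 122 6.0
4.15 [0.49958774 0.15491782 0.26700249] [-1.57081381 -0.00195083 -0.33900621] [-0.41518751 -0.15312916 -0.93949013] 0.015523092691755365
```

View pics/g2.png

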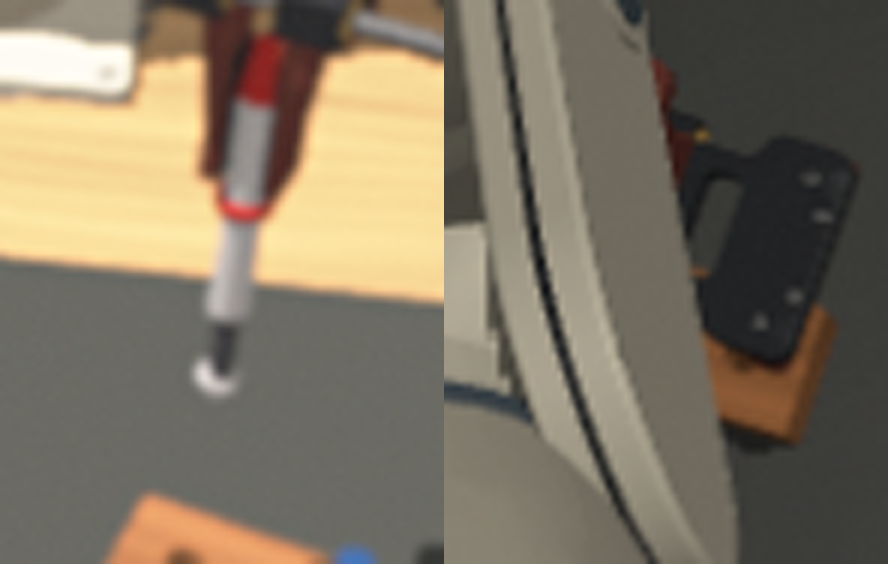

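```bash
python3 - <<'E'
from h import *
S=lambda u,v:cr(358,150,6,u,v)
for z0 in(.12,.13,.14,.15):
    b=(np.array(proj("scene",[[.4996,.1549,z0],[.4996,.1549,z0+.011],[.4996,.1549,z0+.045],[.4996,.1549,z0+.0985],[.4996,.1549,z0+.146]]))-[358,150]+.5)*6-.5
    print(z0,b.round(0).tolist())
E
```

```text
0.12 [[207.0, 434.0], [210.0, 414.0], [219.0, 352.0], [235.0, 248.0], [250.0, 149.0]]
0.13 [[210.0, 416.0], [213.0, 396.0], [222.0, 333.0], [238.0, 227.0], [254.0, 127.0]]
0.14 [[212.0, 398.0], [216.0, 378.0], [225.0, 314.0], [242.0, 207.0], [257.0, 105.0]]
0.15 [[215.0, 380.0], [218.0, 359.0], [228.0, 294.0], [245.0, 186.0], [260.0, 83.0]]
```

Request:
{"name": "play_rows", "arguments": {"targets": [[-1,12,0,-34,0],[-1,32,0,-90,0],[-1,52,0,-146,0],[-1,71,0,-200,0],[-1,88,0,-248,0]]}}

```text
t: 4.78
eef_pos: [0.4989, -0.11, 0.2654]
ee_rot: [-1.571, 0.001, -0.339]
force: [-0.0, -0.6, -0.7]
width: 0.0154
```

Request:
{"name": "play_rows", "arguments": {"targets": [[-1,14,0,-38,0],[-1,25,0,-68,0],[-1,34.7,0,-94.3,0],[-1,34.7,0,-94.3,0],[-1,34.7,0,-94.3,0]]}}

```text
t: 5.4
eef_pos: [0.4995, -0.2096, 0.2641]
ee_rot: [-1.571, 0.003, -0.34]
force: [0.6, 0.5, -0.1]
width: 0.015
```

```bash
python3 look.py m1 .5 -.21 .12 64 94 6
```

```text
scene 216 158 6.0
top 364 125 6.0
5.5 [ 0.49995582 -0.20937837  0.26471467] [-1.57078128  0.00219205 -0.33857616] [-0.03876909  0.28186525 -1.27146434] 0.01550765905825291
```

View pics/m1.png

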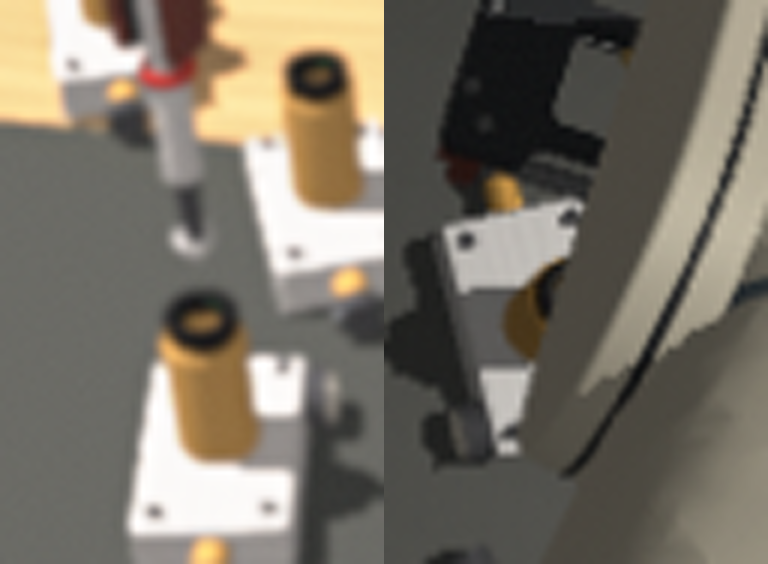

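```bash
python3 - <<'E'
from h import *
f=lambda P:((proj("scene",P)-[216,158]+.5)*6-.5).round(1).tolist()
print("ring,necktop,neckbot,tip",f([[.49996,-.2094,.1372+h] for h in(.0985,.045,.011,0)]))
print("mouths",f([[.5003,-.2105,.108],[.5003,-.2125,.108],[.5023,-.2105,.108]]))
print("collar rim, left/right at y", f([[.5003+.0165*np.cos(a),-.2105+.0165*np.sin(a),.108] for a in np.arange(0,6.2,.785)]))
E
python3 -c "
import cv2,numpy as np
p=np.load('pics/m1_scene.npz')['p'][:,:,::-1]
cv2.imwrite('pics/m1z.png',cv2.resize(p[185:225,232:272],None,fx=15,fy=15,interpolation=cv2.INTER_CUBIC))"
```

```text
ring,necktop,neckbot,tip [[168.0, 71.7], [184.2, 176.4], [194.0, 239.3], [197.1, 259.0]]
mouths [[202.4, 310.5], [198.0, 310.0], [201.1, 313.5]]
collar rim, left/right at y [[191.0, 335.9], [220.5, 331.5], [239.2, 314.7], [236.2, 295.7], [213.7, 285.6], [184.8, 289.8], [165.9, 306.2], [168.2, 325.3]]
```

View pics/m1z.png

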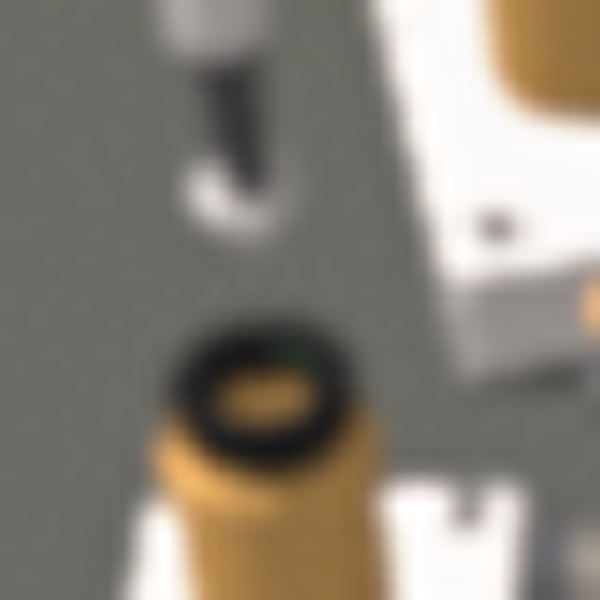

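Request:
{"name": "play_rows", "arguments": {"targets": [[-1,1,0,-0.8,0],[-1,1,8,-0.8,0],[-1,1,16,-0.8,0],[-1,1,22,-0.8,0],[-1,1,22,-0.8,0]]}}

```text
t: 6.12
eef_pos: [0.5002, -0.2103, 0.2419]
ee_rot: [-1.571, 0.004, -0.339]
force: [-0.7, 0.0, -0.6]
width: 0.015
```

```bash
python3 look.py m2 .5 -.21 .12 40 50 10
```

```text
scene 228 180 10.0
top 376 147 10.0
6.225 [ 0.50057083 -0.21051006  0.24263389] [-1.57076005  0.00242063 -0.33870375] [-0.4901779  -0.19641807 -1.60832072] 0.01520227847671176
```

View pics/m2.png

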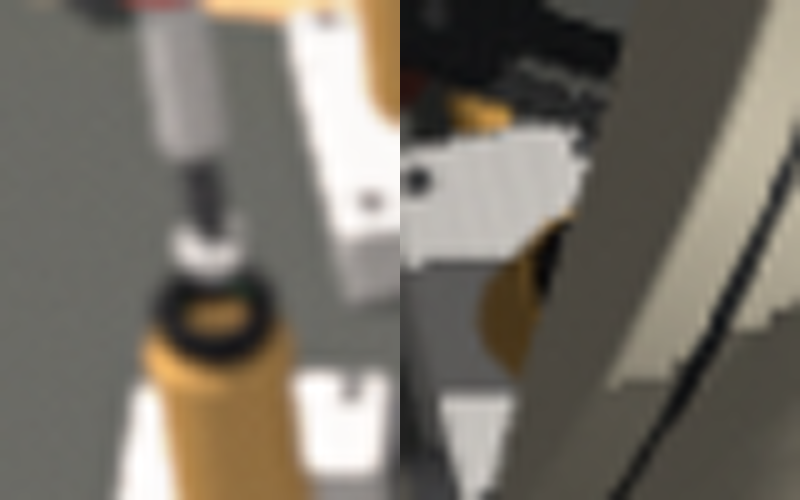

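The tip sits just above the collar opening (tip crop 213,280, collar centre 217,307), which lines up. Descending in small steps.

Request:
{"name": "play_rows", "arguments": {"targets": [[-1,0,2,0,0],[-1,0,4,0,0],[-1,0,6,0,0],[-1,0,8,0,0],[-1,0,10,0,0]]}}

```text
t: 6.85
eef_pos: [0.5006, -0.2105, 0.2325]
ee_rot: [-1.571, 0.002, -0.339]
force: [0.6, 0.5, -0.8]
width: 0.015
```

Request:
{"name": "play_rows", "arguments": {"targets": [[-1,0,2,0,0],[-1,0,4,0,0],[-1,0,6,0,0],[-1,0,8,0,0],[-1,0,10,0,0]]}}

```text
t: 7.48
eef_pos: [0.5005, -0.2105, 0.2224]
ee_rot: [-1.571, 0.002, -0.339]
force: [0.1, 0.2, 0.0]
width: 0.0154
```

```bash
python3 look.py m3 .5 -.21 .12 40 50 10
```

```text
scene 228 180 10.0
top 376 147 10.0
7.575 [ 0.50039125 -0.21043165  0.22225583] [-1.57074152  0.0027771  -0.33867962] [ 0.10328264 -0.51594028  0.36597052] 0.015371858777343627
```

View pics/m3.png

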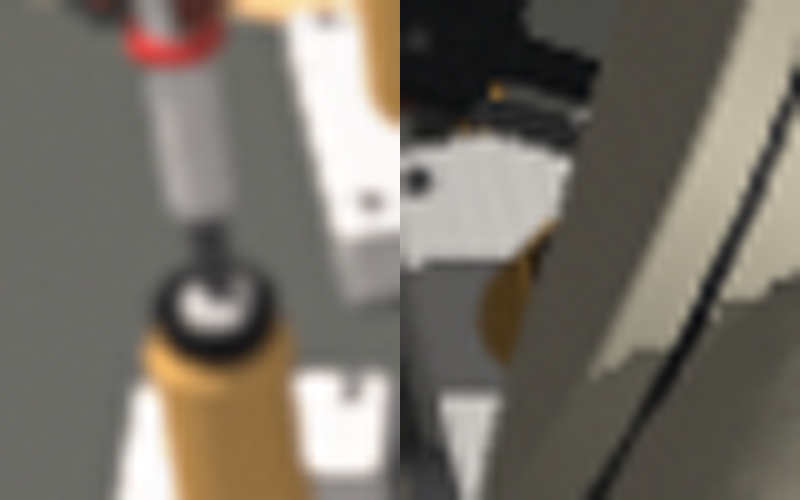

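The nose is inside the opening (crop 215,305) with no force showing. Continuing down.

Request:
{"name": "play_rows", "arguments": {"targets": [[-1,0,2,0,0],[-1,0,4,0,0],[-1,0,6,0,0],[-1,0,8,0,0],[-1,0,10,0,0]]}}

```text
t: 8.2
eef_pos: [0.5004, -0.2105, 0.2121]
ee_rot: [-1.571, 0.003, -0.339]
force: [-0.4, -1.4, 0.1]
width: 0.0156
```

Request:
{"name": "play_rows", "arguments": {"targets": [[-1,0,2,0,0],[-1,0,4,0,0],[-1,0,6,0,0],[-1,0,8,0,0],[-1,0,10,0,0]]}}

```text
t: 8.82
eef_pos: [0.5003, -0.2105, 0.202]
ee_rot: [-1.571, 0.003, -0.339]
force: [0.0, -2.1, 0.2]
width: 0.0153
```

Request:
{"name": "play_rows", "arguments": {"targets": [[-1,0,1,0,0],[-1,0,2,0,0],[-1,0,3,0,0],[-1,0,4,0,0],[-1,0,5,0,0]]}}

```text
t: 9.45
eef_pos: [0.5003, -0.2105, 0.197]
ee_rot: [-1.571, 0.003, -0.339]
force: [-1.0, -1.2, -0.6]
width: 0.015
```

Request:
{"name": "play_rows", "arguments": {"targets": [[-1,0,1,0,0],[-1,0,2,0,0],[-1,0,3,0,0],[-1,0,4,0,0],[-1,0,4,0,0]]}}

```text
t: 10.07
eef_pos: [0.5003, -0.2105, 0.1928]
ee_rot: [-1.571, 0.003, -0.339]
force: [-1.4, -1.5, -0.7]
width: 0.0157
```

Request:
{"name": "play_rows", "arguments": {"targets": [[-1,0,0.6,-0.4,0],[-1,0,1.2,-0.4,0],[-1,0,1.8,-0.4,0],[-1,0,2.4,-0.4,0],[-1,0,3,-0.4,0]]}}

```text
t: 10.7
eef_pos: [0.5001, -0.2108, 0.1897]
ee_rot: [-1.571, 0.003, -0.339]
force: [-0.8, 0.0, -0.5]
width: 0.0155
```

Request:
{"name": "play_rows", "arguments": {"targets": [[-1,0,0.6,0,0],[-1,0,1.2,0,0],[-1,0,1.8,0,0],[-1,0,2.4,0,0],[-1,0,3,0,0]]}}

```text
t: 11.32
eef_pos: [0.5, -0.2109, 0.1868]
ee_rot: [-1.571, 0.003, -0.339]
force: [-0.9, -0.1, 1.7]
width: 0.0153
```

Request:
{"name": "play_rows", "arguments": {"targets": [[-1,0,0.5,0,0],[-1,0,1,0,0],[-1,0,1.5,0,0],[-1,0,2,0,0],[-1,0,2.5,0,0]]}}

```text
t: 11.95
eef_pos: [0.5002, -0.2109, 0.1844]
ee_rot: [-1.571, 0.003, -0.339]
force: [-0.6, -0.1, 4.3]
width: 0.0156
```

Request:
{"name": "play_rows", "arguments": {"targets": [[-1,0,0.5,0,0],[-1,0,1,0,0],[-1,0,1.5,0,0],[-1,0,2,0,0],[-1,0,2,0,0]]}}

```text
t: 12.58
eef_pos: [0.5003, -0.2109, 0.1824]
ee_rot: [-1.571, 0.003, -0.339]
force: [-0.2, -0.7, 3.0]
width: 0.0154
```

Request:
{"name": "play_rows", "arguments": {"targets": [[-1,0,0.4,0,0],[-1,0,0.8,0,0],[-1,0,1.2,0,0],[-1,0,1.6,0,0],[-1,0,2,0,0]]}}

```text
t: 13.2
eef_pos: [0.5001, -0.2108, 0.1802]
ee_rot: [-1.571, 0.003, -0.339]
force: [0.2, 0.1, 0.5]
width: 0.0154
```

Request:
{"name": "play_rows", "arguments": {"targets": [[-1,0,0.4,0,0],[-1,0,0.8,0,0],[-1,0,1.2,0,0],[-1,0,1.6,0,0],[-1,0,2,0,0]]}}

```text
t: 13.82
eef_pos: [0.5, -0.2108, 0.1781]
ee_rot: [-1.571, 0.003, -0.339]
force: [0.1, -0.0, 1.0]
width: 0.0151
```

Request:
{"name": "play_rows", "arguments": {"targets": [[-1,0,0.2,0,0],[-1,0,0.4,0,0],[-1,0,0.6,0,0],[-1,0,0.8,0,0],[-1,0,1.0,0,0]]}}

```text
t: 14.45
eef_pos: [0.5, -0.2108, 0.177]
ee_rot: [-1.571, 0.003, -0.339]
force: [-0.3, -1.1, -0.4]
width: 0.0155
```

Request:
{"name": "play_rows", "arguments": {"targets": [[-1,0,0.2,0,0],[-1,0,0.4,0,0],[-1,0,0.6,0,0],[-1,0,0.8,0,0],[-1,0,1.0,0,0]]}}

```text
t: 15.08
eef_pos: [0.5, -0.2108, 0.1761]
ee_rot: [-1.571, 0.003, -0.339]
force: [-0.1, -0.3, -0.1]
width: 0.0153
```

Request:
{"name": "play_rows", "arguments": {"targets": [[-1,0,0.3,0,0],[-1,0,0.6,0,0],[-1,0,0.9,0,0],[-1,0,1.2,0,0],[-1,0,1.2,0,0]]}}

```text
t: 15.7
eef_pos: [0.5, -0.2108, 0.1748]
ee_rot: [-1.571, 0.003, -0.339]
force: [-0.3, -0.6, -0.7]
width: 0.0153
```

Request:
{"name": "play_rows", "arguments": {"targets": [[-1,0,0.3,0,0],[-1,0,0.6,0,0],[-1,0,0.9,0,0],[-1,0,1.2,0,0],[-1,0,1.2,0,0]]}}

```text
t: 16.32
eef_pos: [0.5, -0.2108, 0.1736]
ee_rot: [-1.571, 0.003, -0.339]
force: [-1.1, -1.3, -0.2]
width: 0.0149
```

Request:
{"name": "play_rows", "arguments": {"targets": [[-1,0,0.3,0,0],[-1,0,0.6,0,0],[-1,0,0.9,0,0],[-1,0,1.2,0,0],[-1,0,1.2,0,0]]}}

```text
t: 16.95
eef_pos: [0.5, -0.2108, 0.1723]
ee_rot: [-1.571, 0.003, -0.339]
force: [1.0, -1.1, -1.0]
width: 0.0154
```

Request:
{"name": "play_rows", "arguments": {"targets": [[-1,0,0.3,0,0],[-1,0,0.6,0,0],[-1,0,0.9,0,0],[-1,0,1.2,0,0],[-1,0,1.2,0,0]]}}

```text
t: 17.58
eef_pos: [0.5, -0.2108, 0.1711]
ee_rot: [-1.571, 0.003, -0.339]
force: [-0.8, 0.3, -0.9]
width: 0.0151
```

Request:
{"name": "play_rows", "arguments": {"targets": [[-1,0,0.3,0,0],[-1,0,0.6,0,0],[-1,0,0.9,0,0],[-1,0,1.2,0,0],[-1,0,1.2,0,0]]}}

```text
t: 18.2
eef_pos: [0.5, -0.2108, 0.1699]
ee_rot: [-1.571, 0.003, -0.339]
force: [0.5, -1.4, -1.3]
width: 0.0151
```

Request:
{"name": "play_rows", "arguments": {"targets": [[-1,0,0.3,0,0],[-1,0,0.6,0,0],[-1,0,0.9,0,0],[-1,0,1.2,0,0],[-1,0,1.2,0,0]]}}

```text
t: 18.82
eef_pos: [0.4999, -0.2108, 0.1686]
ee_rot: [-1.571, 0.003, -0.339]
force: [0.1, -0.6, -1.0]
width: 0.0152
```

Request:
{"name": "play_rows", "arguments": {"targets": [[-1,0,0.3,0,0],[-1,0,0.6,0,0],[-1,0,0.9,0,0],[-1,0,1.2,0,0],[-1,0,1.2,0,0]]}}

```text
t: 19.45
eef_pos: [0.4999, -0.2108, 0.1674]
ee_rot: [-1.571, 0.003, -0.339]
force: [0.2, -1.0, -0.3]
width: 0.0153
```

Request:
{"name": "play_rows", "arguments": {"targets": [[-1,0,0.3,0,0],[-1,0,0.6,0,0],[-1,0,0.9,0,0],[-1,0,1.2,0,0],[-1,0,1.2,0,0]]}}

```text
t: 20.08
eef_pos: [0.4999, -0.2108, 0.1661]
ee_rot: [-1.571, 0.003, -0.339]
force: [0.1, -1.0, -0.4]
width: 0.0151
```

Request:
{"name": "play_rows", "arguments": {"targets": [[-1,0,0.3,0,0],[-1,0,0.6,0,0],[-1,0,0.9,0,0],[-1,0,1.2,0,0],[-1,0,1.2,0,0]]}}

```text
t: 20.7
eef_pos: [0.4999, -0.2108, 0.1649]
ee_rot: [-1.571, 0.003, -0.339]
force: [-0.5, -1.1, -0.3]
width: 0.0153
```

Request:
{"name": "play_rows", "arguments": {"targets": [[-1,0,0.3,0,0],[-1,0,0.6,0,0],[-1,0,0.9,0,0],[-1,0,1.2,0,0],[-1,0,1.2,0,0]]}}

```text
t: 21.32
eef_pos: [0.4999, -0.2108, 0.1637]
ee_rot: [-1.571, 0.003, -0.339]
force: [0.5, -0.6, -0.3]
width: 0.0153
```

```bash
python3 look.py m4 .5 -.21 .13 50 60 10
```

```text
scene 223 172 10.0
top 372 141 10.0
21.425 [ 0.49991171 -0.21083163  0.16367053] [-1.57098991  0.00340965 -0.3385833 ] [-0.02176692 -1.85921831 -0.73764132] 0.015304241668058745
```

View pics/m4.png

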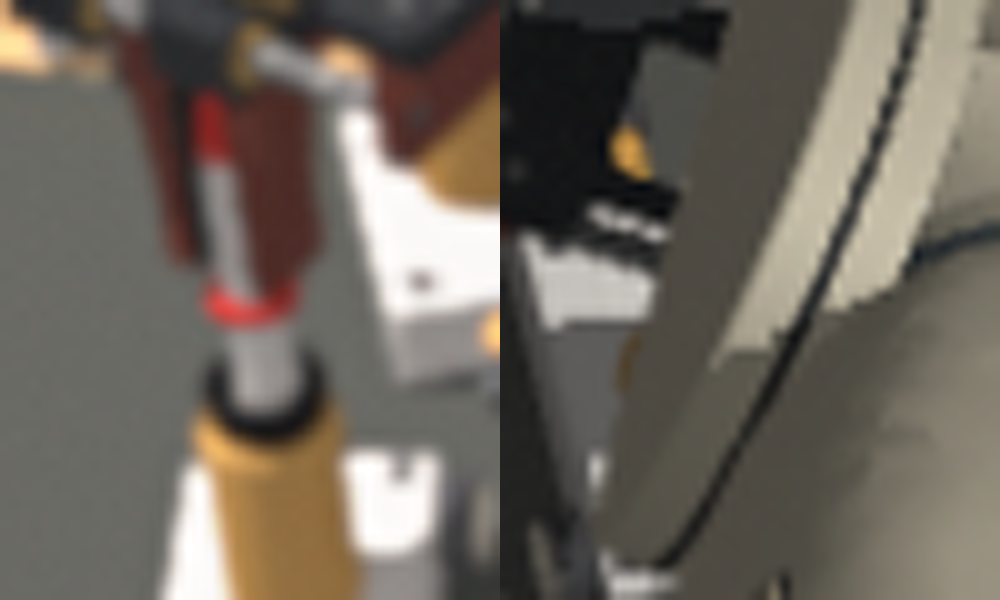

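The tube is well down in the collar, upright, with its ring at crop (251,305). No stop felt yet, so I'll keep going.

Request:
{"name": "play_rows", "arguments": {"targets": [[-1,0,0.3,0,0],[-1,0,0.6,0,0],[-1,0,0.9,0,0],[-1,0,1.2,0,0],[-1,0,1.2,0,0]]}}

```text
t: 22.05
eef_pos: [0.5, -0.2108, 0.1626]
ee_rot: [-1.571, 0.003, -0.339]
force: [0.2, 0.2, 1.9]
width: 0.0154
```

Request:
{"name": "play_rows", "arguments": {"targets": [[-1,0,0.3,0,0],[-1,0,0.6,0,0],[-1,0,0.9,0,0],[-1,0,1.2,0,0],[-1,0,1.2,0,0]]}}

```text
t: 22.68
eef_pos: [0.5004, -0.211, 0.1624]
ee_rot: [-1.571, 0.002, -0.339]
force: [-1.9, -0.4, 10.3]
width: 0.0151
```

```bash
python3 - <<'E'
from h import *
for r in (.128,.132,.136,.14): print(r,((proj("scene",[.4999,-.2108,r])-[223,172]+.5)*10-.5).round(0), "tip",r-.0985)
E
```

```text
0.128 [[258. 319.]] tip 0.0295
0.132 [[256. 307.]] tip 0.0335
0.136 [[254. 295.]] tip 0.037500000000000006
0.14 [[252. 283.]] tip 0.04150000000000001
```

Stop felt at TCP z 0.1625 (10 N). Pressing to about 15 N.

Request:
{"name": "play_rows", "arguments": {"targets": [[-1,0,1.0,0,0],[-1,0,1.2,0,0],[-1,0,1.4,0,0],[-1,0,1.5,0,0],[-1,0,1.5,0,0]]}}

```text
t: 23.3
eef_pos: [0.5008, -0.2112, 0.1624]
ee_rot: [-1.571, 0.001, -0.339]
force: [-3.8, 0.3, 14.5]
width: 0.0152
```

Firmly home at 14.5 N. Pulling up now.

Request:
{"name": "play_rows", "arguments": {"targets": [[-1,-0.4,0,0,0],[-1,-0.7,-0.5,0,0],[-1,-0.7,-1,0,0],[-1,-0.7,-2,0,0],[-1,-0.7,-3,0,0]]}}

```text
t: 23.92
eef_pos: [0.5, -0.2109, 0.1652]
ee_rot: [-1.571, 0.002, -0.339]
force: [0.9, -0.6, 0.1]
width: 0.015
```

Request:
{"name": "play_rows", "arguments": {"targets": [[-1,0,-0.8,0,0],[-1,0,-1.6,0,0],[-1,0,-2.4,0,0],[-1,0,-3.2,0,0],[-1,0,-4,0,0]]}}

```text
t: 24.55
eef_pos: [0.5, -0.2109, 0.1693]
ee_rot: [-1.571, 0.002, -0.339]
force: [-1.6, -0.6, -1.3]
width: 0.0154
```

Request:
{"name": "play_rows", "arguments": {"targets": [[-1,0,-0.6,0,0],[-1,0,-1.2,0,0],[-1,0,-1.8,0,0],[-1,0,-2.4,0,0],[-1,0,-3,0,0]]}}

```text
t: 25.18
eef_pos: [0.5, -0.2109, 0.1723]
ee_rot: [-1.571, 0.002, -0.339]
force: [-0.2, -0.2, -1.4]
width: 0.0152
```

Request:
{"name": "play_rows", "arguments": {"targets": [[-1,0,-0.6,0,0],[-1,0,-1.2,0,0],[-1,0,-1.8,0,0],[-1,0,-2.4,0,0],[-1,0,-3,0,0]]}}

```text
t: 25.8
eef_pos: [0.5, -0.2108, 0.1753]
ee_rot: [-1.571, 0.002, -0.339]
force: [-0.2, 0.5, -1.1]
width: 0.0155
```

Request:
{"name": "play_rows", "arguments": {"targets": [[-1,0,-0.4,0,0],[-1,0,-0.8,0,0],[-1,0,-1.2,0,0],[-1,0,-1.6,0,0],[-1,0,-2,0,0]]}}

```text
t: 26.42
eef_pos: [0.4999, -0.2108, 0.1771]
ee_rot: [-1.571, 0.002, -0.339]
force: [0.6, -1.5, -5.0]
width: 0.0154
```

Request:
{"name": "play_rows", "arguments": {"targets": [[-1,0,-0.4,0,0],[-1,0,-0.8,0,0],[-1,0,-1.2,0,0],[-1,0,-1.6,0,0],[-1,0,-2,0,0]]}}

```text
t: 27.05
eef_pos: [0.4998, -0.2107, 0.179]
ee_rot: [-1.571, 0.002, -0.339]
force: [1.4, -0.0, -6.9]
width: 0.0152
```

Request:
{"name": "play_rows", "arguments": {"targets": [[-1,0,-0.4,0,0],[-1,0,-0.8,0,0],[-1,0,-1.2,0,0],[-1,0,-1.6,0,0],[-1,0,-2,0,0]]}}

```text
t: 27.68
eef_pos: [0.4997, -0.2107, 0.181]
ee_rot: [-1.571, 0.002, -0.339]
force: [0.2, -1.2, -7.3]
width: 0.0152
```

Collar friction is showing from about z 0.176. Continuing up.

Request:
{"name": "play_rows", "arguments": {"targets": [[-1,0,-0.5,0,0],[-1,0,-0.8,0,0],[-1,0,-1.0,0,0],[-1,0,-1.2,0,0],[-1,0,-1.4,0,0]]}}

```text
t: 28.3
eef_pos: [0.4997, -0.2107, 0.1825]
ee_rot: [-1.571, 0.002, -0.339]
force: [-0.0, -0.9, -7.3]
width: 0.0158
```

Request:
{"name": "play_rows", "arguments": {"targets": [[-1,0,-0.5,0,0],[-1,0,-0.8,0,0],[-1,0,-1.0,0,0],[-1,0,-1.2,0,0],[-1,0,-1.2,0,0]]}}

```text
t: 28.92
eef_pos: [0.4995, -0.2107, 0.1833]
ee_rot: [-1.571, 0.003, -0.339]
force: [1.9, -2.6, -11.8]
width: 0.0151
```

```bash
python3 look.py m5 .5 -.21 .13 50 60 10
```

```text
scene 223 172 10.0
top 372 141 10.0
29.025 [ 0.49955739 -0.21065506  0.18334257] [-1.5709529   0.00286866 -0.33853878] [  0.97143482  -1.03790708 -13.21697677] 0.015416965605003712
```

View pics/m5.png

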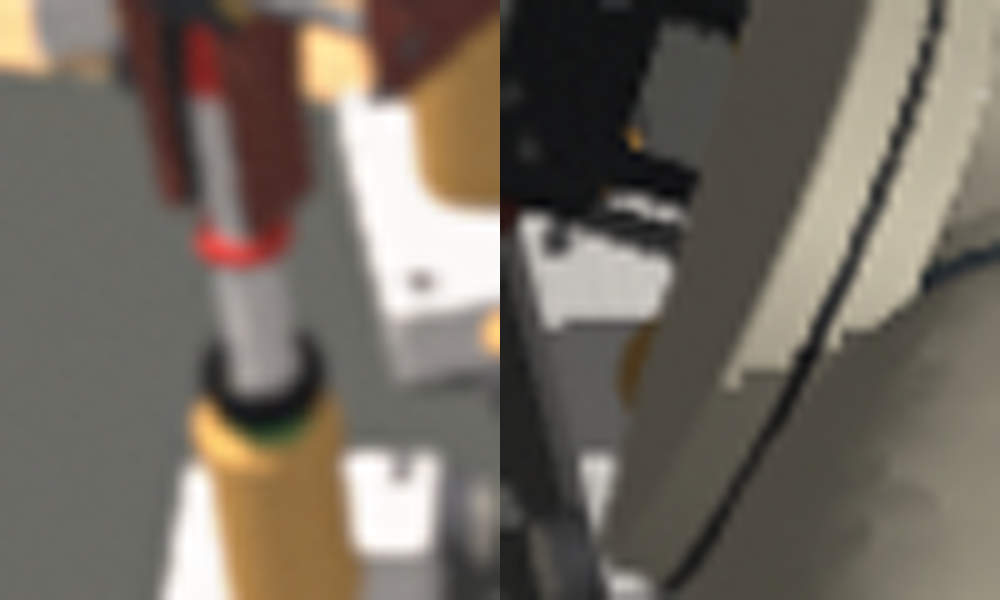

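The green band shows under the raised collar (crop 275,430). I'll lower the tube back near the stop and release it.

Request:
{"name": "play_rows", "arguments": {"targets": [[-1,0.3,1,0,0],[-1,0.3,3,0,0],[-1,0.3,5,0,0],[-1,0.3,7,0,0],[-1,0.3,9,0,0]]}}

```text
t: 29.65
eef_pos: [0.5, -0.2108, 0.1744]
ee_rot: [-1.571, 0.002, -0.339]
force: [-0.2, -0.1, -0.6]
width: 0.0153
```

Request:
{"name": "play_rows", "arguments": {"targets": [[-1,0,2,0,0],[-1,0,4,0,0],[-1,0,6,0,0],[-1,0,8,0,0],[-1,0,9.5,0,0]]}}

```text
t: 30.28
eef_pos: [0.5, -0.2109, 0.1648]
ee_rot: [-1.571, 0.002, -0.339]
force: [0.2, -1.2, 0.2]
width: 0.0151
```

Request:
{"name": "play_rows", "arguments": {"targets": [[-1,0,0.8,0,0],[-1,0,1.6,0,0],[-0.8,0,1.6,0,0],[-0.2,0,1.6,0,0],[0,0,1.6,0,0]]}}

```text
t: 30.9
eef_pos: [0.5001, -0.2108, 0.1633]
ee_rot: [-1.571, 0.002, -0.339]
force: [-0.4, -0.1, 0.6]
width: 0.0316
```

Request:
{"name": "play_rows", "arguments": {"targets": [[0,0,0,0,0],[0,0,0,0,0],[0,0,0,0,0],[0,0,0,0,0],[0,0,0,0,0]]}}

```text
t: 31.52
eef_pos: [0.5001, -0.2108, 0.1633]
ee_rot: [-1.571, 0.002, -0.339]
force: [-1.3, -0.8, 0.1]
width: 0.044
```

```bash
python3 look.py m6 .5 -.21 .13 50 60 10
```

```text
scene 223 172 10.0
top 372 141 10.0
31.625 [ 0.50015407 -0.21079908  0.16329056] [-1.57085319  0.00201097 -0.33861602] [0.13460112 0.31101986 0.01752028] 0.04376016288724717
```

View pics/m6.png

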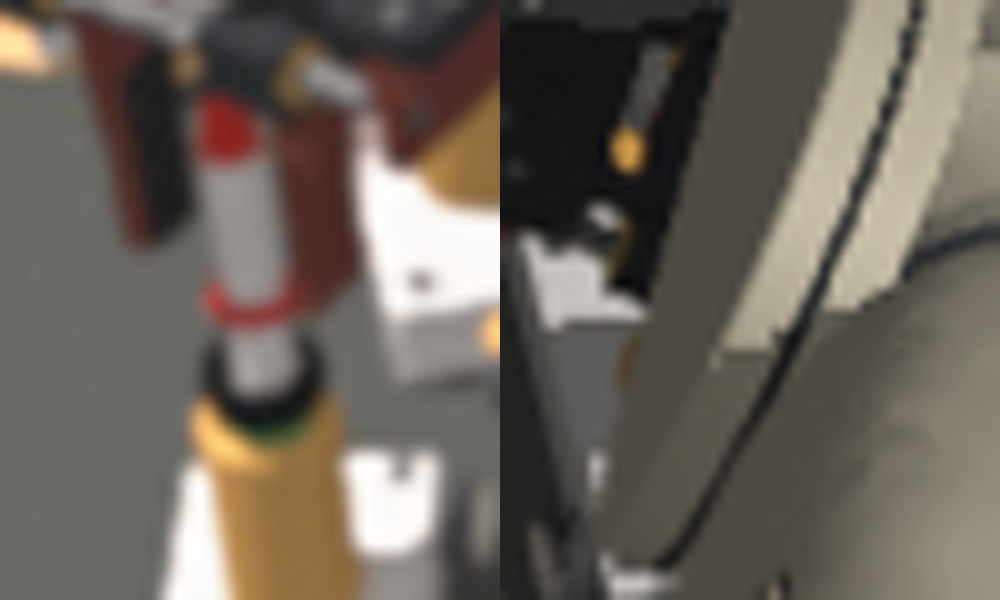

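The fingers are open, the tube stands upright, and the green band is still visible at crop (275,430). Retreating straight up.

Request:
{"name": "play_rows", "arguments": {"targets": [[0.1,0,-10,0,0],[0.1,0,-30,0,0],[0.1,0,-55,0,0],[0.1,0,-85,0,0],[0.1,0,-110,0,0]]}}

```text
t: 32.25
eef_pos: [0.5006, -0.2109, 0.2752]
ee_rot: [-1.571, 0.001, -0.339]
force: [0.3, -0.4, 0.1]
width: 0.0481
```

Request:
{"name": "play_rows", "arguments": {"targets": [[0.1,0,-10,10,0],[0.1,0,-20,40,0],[0.1,0,-20,80,0],[0.1,0,-20,120,0],[0.1,0,-20,120,0]]}}

```text
t: 32.88
eef_pos: [0.5408, -0.0952, 0.2949]
ee_rot: [-1.571, 0.001, -0.335]
force: [-1.0, 0.0, 0.6]
width: 0.0484
```

Request:
{"name": "play_rows", "arguments": {"targets": [[0.1,0,0,0,0],[0.1,0,0,0,0],[0.1,0,0,0,0],[0.1,0,0,0,0],[0.1,0,0,0,0]]}}

```text
t: 33.5
eef_pos: [0.5407, -0.0956, 0.2949]
ee_rot: [-1.571, 0.001, -0.336]
force: [0.4, 0.0, -0.4]
width: 0.0482
```

```bash
python3 look.py m7 .5 -.21 .13 50 60 10; python3 -c "
import numpy as np,cv2;cv2.imwrite('pics/m7s.png',np.load('pics/m7_scene.npz')['p'][:,:,::-1])"
```

```text
scene 223 172 10.0
top 372 141 10.0
33.6 [ 0.54076814 -0.09539081  0.29494313] [-1.57063749e+00  1.27335534e-03 -3.35494028e-01] [-0.78533824 -0.48500587  0.66884413] 0.048653758153526225
```

View pics/m7.png

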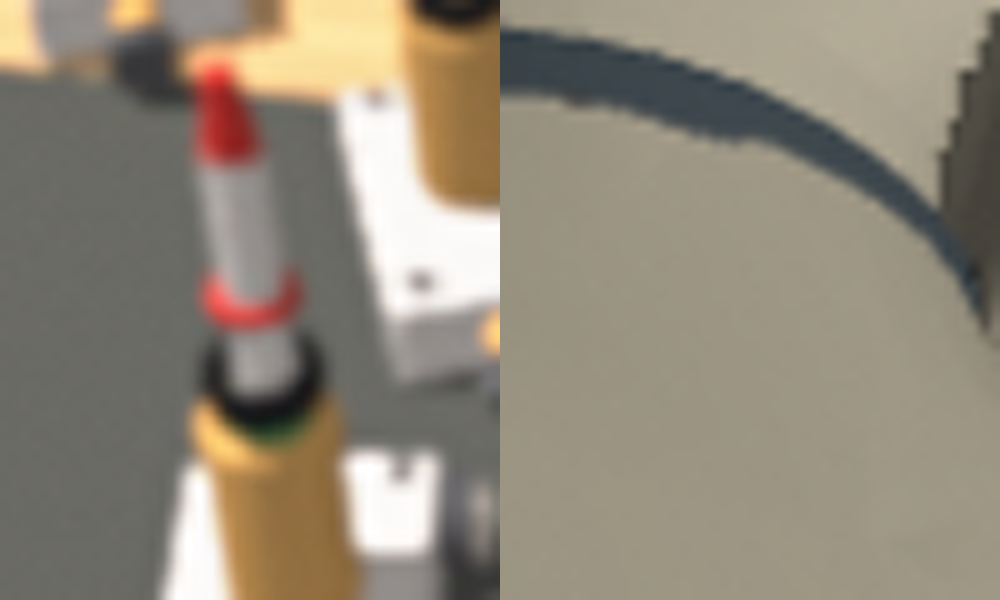

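View pics/m7s.png

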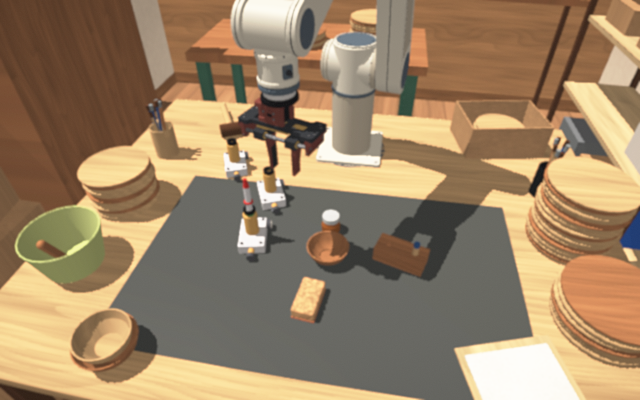

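The tube stands alone in the right coupling with the green band showing, and the bystanders are where they were. One tilt check, then I hand it in.

```bash
python3 - <<'E'
from h import *
print(((proj("scene",[[.5,-.2108,.2045],[.5,-.2108,.132],[.5,-.2108,.114]])-[223,172]+.5)*10-.5).round(0))
order.close_job()
E
```

```text
[[221.  83.]
 [256. 307.]
 [264. 360.]]
the job is handed in; nothing more can be done
```

The nozzle tube is standing in the farthest manifold's coupling with the collar up and its green band showing. I handed the job in at about 33.6 s, under the 61 s limit. No verdict was reported, so the readings below are my own checks.

- **Grasp:** The tube slipped about 6 mm in the fingers when I first lifted it. The grip ended up about 132 mm above the plug end instead of 126 mm, and it held from there.
- **Push down:** The spring grip took about 4 N to pass. I felt the stop roughly 74 mm below the mouth and pressed to 14.5 N on it.
- **Pull up:** There was about 14 mm of free play, then about 7 N of friction over roughly 6 mm. The solid stop showed as an 11.8–13.2 N pull, and the green band was visible.
- **Release:** I lowered the tube to about 1 mm above the stop, opened the fingers and moved the arm clear.
- **Last picture:** The tube looks upright, with its ring and tip within 4 px across in the 10x crop (about 1–2 mm) of where a vertical tube would appear. The top sits about 18 px higher in that crop than predicted, which I put down to the height estimate but did not resolve. The dowel, bowl, jar and sander look where they were; I did not measure them.

The highest wrist force I read was about 15 N. I only saw the force at the end of each move and in the few state readings, so a brief peak in between would not have shown.

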